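Fit the taper arbor to the test spindle and tap it home

TASK

Get the arbor with the tapered shank out of the tool rack: draw it right out by its shank, set it down on the bench and let go, then take it again by its square body. Start the taper by hand in the spindle's socket without driving the sleeve in, let go, and tap the arbor's tail with the mallet until the sleeve is fully home and the taper tight. Lay the mallet back down flat on the bench, and leave the other two arbors in the rack.

Things in the scene. Friction and masses are not known exactly. Their poses are not given: they have to be found in the camera images.
- rack: Low grey rack fixed to the bench, 267 mm wide, 95 deep, 54 high, no floor: three bays, 75 mm wide, 46 high, centred at y = -85, 0, +85 mm. Origin: on the bench, middle of the front edge; -x points out of the bays, towards the robot. Each bay holds an arbor lying on the bench, body under the roof, 75 mm shank sticking out in front; which arbor is in which bay varies.
- taper_arbor: The steel arbor to fit, 0.4 kg: square body 40 x 40 x 75 mm, and a 75 mm round shank tapering from 32 mm diameter at the body to 16 mm at the tip. Origin: on the axis at the shoulder between the two; -x along the shank, +x to the tail. Lying on a flat of its body its axis is level, 20 mm above the bench. Centre of mass 20 mm behind the shoulder. It may be dragged on the bench.
- arbor_tip (a point): Centre of the small end of the tapered shank, 75 mm from the shoulder.
- arbor_tail (a point): Centre of the flat square tail face of the arbor's body (the face to tap), 75 mm from the shoulder.
- straight_arbor: Another steel arbor with the same square body and the same origin and axes, but a parallel shank of 30 mm diameter. Stays in the rack.
- thin_arbor: A third steel arbor with the same square body and the same origin and axes, but a parallel shank of 16 mm diameter with a 29 mm collar 15 mm long next to the body. Stays in the rack.
- spindle: Grey test spindle fixed to the bench: housing 120 mm long, 100 wide, 130 high, dark round motor behind, base plate 130 mm wide flush with the front face. Origin: on the bench, in the middle below the front face. +x points level into the socket, -x out of it (the socket opens sideways as seen from the robot). The socket's level axis is 80 mm above the bench.
- socket_mouth (a point): Centre of the socket's mouth, on the front lip (52 mm diameter) of the steel sleeve; moves with it. Axes as the spindle's. The tapered hole, about 31 mm wide at the mouth and 60 mm deep, matches the arbor's taper: the arbor sits tight with its shoulder about 6 mm outside the mouth; before that the shank is loose in it.
- sleeve (a joint): How far the sleeve has been driven into the spindle, m: 0 = lip standing 8 mm proud of the housing's front face, 0.008 = fully home, lip flush with the face, at its stop. It slides stiffly (about 9 N along the axis) and stays where it is left.
- mallet: Soft mallet lying flat, 0.3 kg: black rubber head 90 mm long, 44 x 44 mm in section; light wooden handle 148 mm long, 22 wide, 26 high. Origin: head centre, 22 mm above the bench. y along the head (flat striking faces 45 mm from the origin), +x along the handle, which begins 22 mm from the origin at the same height. Hold the handle from above close to the head and swing sideways.
Things that resemble listed ones, but are neither listed nor needed, are in the scene too. What is shaped like the mallet but blue or orange is not meant.

How it is judged (in metres and radians):
On the way, in this order (a step that is already met when the one before it is completed fails the run):
1. the taper arbor is drawn right out of the rack and set down lying on the bench, let go (x of arbor_tail in the frame of rack below 0.01 m and height (world z) of taper_arbor below 0.026 m and angle between taper_arbor's own x axis and vertical between 1.5 and 1.64 rad and contact force between the fingers and taper_arbor below 0.2 N), for 0.1 s.
2. the taper is started in the socket by hand and let go, shoulder within 25 mm of the mouth, the sleeve driven in less than 4 mm (distance between taper_arbor and socket_mouth below 0.025 m and angle between the x axis of taper_arbor and the x axis of spindle, either way round below 0.2 rad and value of joint sleeve below 0.004 m and contact force between the fingers and taper_arbor below 0.2 N), for 0.1 s.
3. the mallet, on the arbor, drives the sleeve home (to 1.5 mm or less from its stop) (value of joint sleeve above 0.0065 m and contact force between mallet and taper_arbor above 1 N).
At the end, for the whole second after the job is handed in: Sleeve at least 6.5 of its 8 mm in; taper arbor tight in it (shoulder within 10 mm of the mouth, axes within 0.06 rad); mallet flat and still on the bench (head centre below 30 mm, handle within 0.2 rad of level); the other two arbors within 30 mm of where they lay (value of joint sleeve above 0.0065 m and distance between taper_arbor and socket_mouth below 0.01 m and angle between the x axis of taper_arbor and the x axis of spindle, either way round below 0.06 rad and height (world z) of mallet below 0.03 m and angle between mallet's own x axis and vertical between 1.37 and 1.77 rad and linear speed of mallet below 0.02 m/s and distance of each of straight_arbor, thin_arbor from where it was at the start of the episode below 0.03 m); the robot touches nothing.
It fails at once if the sleeve is driven home by hand instead of with the mallet (more than 5.5 mm in while the fingers press on the arbor) (value of joint sleeve above 0.0055 m and contact force between the fingers and taper_arbor above 2 N).
It also fails if it takes over 72 s, if anything falls off the work surface, if the arm or the gripper's body presses on something with over 40 N, if the wrist force passes 120 N, or if a joint passes its speed limit or range.

ROBOT

A 6-joint arm with a two-finger parallel gripper is mounted at the origin on the work surface. World frame = base frame: x ahead of the robot, y to its left, z up, the work surface at z = 0. Lengths are in m, angles in degrees, forces in N, time in s.
With the tool pointing down it reaches from about 0.35 to 0.875 m from the base axis. Payload 4.2 kg.
Tool frame: the origin (TCP) lies at the centre of the arm's flange, where the gripper is bolted on; the fingertips stand 182 mm ahead of it and the grasp point (between the pads) lies 164 mm ahead of it (r.nose_length is the distance from the TCP to the fingertips, in m); z points along the fingers, y is the line along which they close (so a half turn about z gives the same grasp; the last joint's range is limited). The gripper opens to 87 mm and grips with 3 to 60 N. Pads are 19 mm wide; open, the fingers measure 117 mm over their backs; the gripper's body (75 mm by 190 mm) begins 51 mm behind the grasp point.
Start: joints at [-56.975, 22.042, 0.453, 0, -68.411, -14.817], TCP at [0.195, -0.594, 0.405] pointing down, gripper open.
Joint ranges: [-179.83, 179.83], [-69.29, 118.12], [-61.27, 80.66], [-181.25, 117.63], [-171.15, -9.14], [-177.46, 177.46]. Speed limits (degrees/s): [159.86, 159.86, 180, 180, 180, 180].

INTERFACE

Orientations are given as a 3x3 rotation matrix whose columns are the frame's x, y, z axes.
In Python, from station import r, vision gives the robot as it stands. The module is installed in compiled form; this text tells all that it offers.
- The arm moves only by the shell command python3 -m creep 'ROWS'. ROWS is JSON, a list of rows, each a list of 7 numbers: the opening, from -1 (shut) to 1 (fully open), then the shift along the tool's x, y, z in mm, then the turn, a rotation vector about the tool's x, y, z in degrees. A call has 1 to 8 rows; each row is the pose to reach, as a shift and turn from the pose commanded when the call began, along the tool's axes at that moment; what a row does not reach only later rows make up. A row lasts 1/12 s, in which the tool goes at most 41.7 mm and 7.16 degrees, less where a joint would pass 70% of its speed; a pose out of reach is approached as far as the arm can. A call with a gripper value outside its range is refused whole. The fingers move at their own pace and stop on an object; the grip force is fixed at half the most. Time passes only in rows, so rows that repeat a pose let the fingers close. It gives the time, the measured TCP pose, the force, the opening and the grip force at its end, in the units of the state.
- r.sense(): the state, without advancing time (a new reading comes with each control period).
- vision.capture(name): name is "side" or "top"; returns (picture, depth): 400x640x3 uint8, red, green, blue; 400x640 float32, m along the optical axis (not along the pixel's ray), 0 where there is no reading.
- vision.camera_model(name): a dict with "vertical_fov" (degrees; the focal length in pixels is half the picture's height over the tangent of half this angle, whatever the lens; pixels are square), "cx", "cy" (the principal point, pixels), "extrinsics" (4x4, takes a point from camera to world coordinates). Camera axes: x right, y down, z forward; pixel columns grow to the right and rows downward; lengths in m; the calibration is good to about 2 mm. A picture is of the moment at which its call begins. camera_model takes no time and is no camera call.
- r.finish_job(): hands the job in; it is judged then, once.
Trained networks look in the newest picture that a camera, given by its name, has taken for a name from the list of things; names that differ only in an ending like _2 or _b are one class to them, and where a whole thing is asked for, a point or a joint stands for the part that bears it (a point fixed in the world has none). Each returns a list of dicts, best first, with "conf" (0 to 1); they miss things now and then, are a little off and sometimes report something else, mostly with a low value. They report only what shows in the picture. A call takes as long as a camera call. They do not tell look-alikes from the thing itself.
- vision.find_in(camera, thing): "uv" ([column, row] in pixels, amid what is visible of it).
- vision.cut_out(camera, thing): "region" (400x640 bool, what is visible of it) and "uv" ([column, row] in pixels, amid what is visible of it).
The state is a dict: "time_s": time; "joints": joint angles; "joint_velocities": joint speeds; "effort": joint torques, N m; "tcp_pos": TCP position; "ee_rot": TCP orientation; "wrist_force": force on the tool from outside, world axes, zero at the start; "moment": the same for the moment, N m; "gripper_width": opening from 0.0 (shut) to 1.0 (fully open); "gripper_force": force on a finger pad.
Only numpy, scipy, OpenCV 4.12 (cv2) and the standard library are available. Lean on these libraries where they do the work, as an engineer would, in place of code of your own. Each camera call takes 0.05 s, during which the arm holds its last target. There are 200 camera calls.

## Working session

There is one attempt and no reset: what is moved stays moved. The work goes in short steps, Python scripts to look and compute and a shell command to move; the robot and the scene stay as the last step left them, time stands still between calls to the robot, and variables do not carry over. Pictures are saved under pics/ and viewed, at most 10 in all, crops included, and the job is handed in when it is done.

```bash
mkdir -p pics; cat > h.py <<'E'
import numpy as np, cv2
from station import r, vision
def cam(n):
    m=vision.camera_model(n); f=200/np.tan(np.radians(m["vertical_fov"])/2)
    return f,m["cx"],m["cy"],np.array(m["extrinsics"])
def cloud(n,d):
    f,cx,cy,T=cam(n); v,u=np.mgrid[0:400,0:640]
    P=np.stack([(u-cx)/f*d,(v-cy)/f*d,d],-1)
    return P@T[:3,:3].T+T[:3,3]
def save(n,img): cv2.imwrite("pics/"+n+".png",img[...,::-1])
E
python3 - <<'E'
from h import *
ims=[]
for n in ["top","side"]:
    p,d=vision.capture(n); save(n+"0",p); np.savez(n+"0",p=p,d=d); C=cloud(n,d)
    print(n,cam(n)[3][:3,3].round(3),cam(n)[3][:3,2].round(2))
    for t in ["rack","taper_arbor","straight_arbor","thin_arbor","spindle","socket_mouth","arbor_tip","arbor_tail","mallet"]:
        for o in vision.find_in(n,t)[:3]:
            u,v=np.round(o["uv"]).astype(int); print(t,o["conf"],u,v,C[v,u].round(3))
E
```

```text
top [ 0.359 -0.     1.437] [ 0.06 -0.01 -1.  ]
rack 0.97 227 131 [0.633 0.249 0.055]
taper_arbor 0.59 225 157 [0.562 0.256 0.033]
straight_arbor 0.66 255 161 [0.552 0.171 0.029]
straight_arbor 0.32 226 160 [0.554 0.254 0.03 ]
thin_arbor 0.64 191 156 [0.564 0.354 0.027]
spindle 0.72 371 203 [ 0.432 -0.151  0.127]
arbor_tip 0.74 225 155 [0.568 0.257 0.03 ]
arbor_tail 0.59 223 152 [0.576 0.262 0.033]
mallet 0.92 318 143 [ 0.604 -0.008  0.049]
mallet 0.83 448 196 [ 0.46  -0.381  0.036]
mallet 0.76 218 281 [0.211 0.267 0.032]
side [0.059 0.869 0.857] [ 0.33 -0.7  -0.63]
rack 0.74 216 258 [0.636 0.287 0.054]
taper_arbor 0.92 242 266 [0.573 0.269 0.033]
straight_arbor 0.68 264 248 [0.554 0.189 0.031]
thin_arbor 0.65 219 291 [0.586 0.356 0.024]
spindle 0.81 350 178 [ 0.427 -0.116  0.093]
arbor_tip 0.83 243 268 [0.569 0.271 0.029]
arbor_tail 0.75 238 270 [0.584 0.274 0.017]
mallet 0.82 378 151 [ 0.423 -0.379  0.034]
mallet 0.74 282 198 [ 0.602 -0.004  0.046]
mallet 0.57 376 317 [0.21  0.271 0.016]
```

View pics/top0.png

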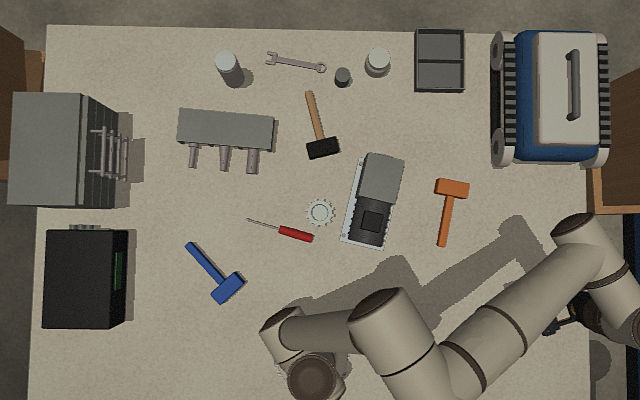

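View pics/side0.png

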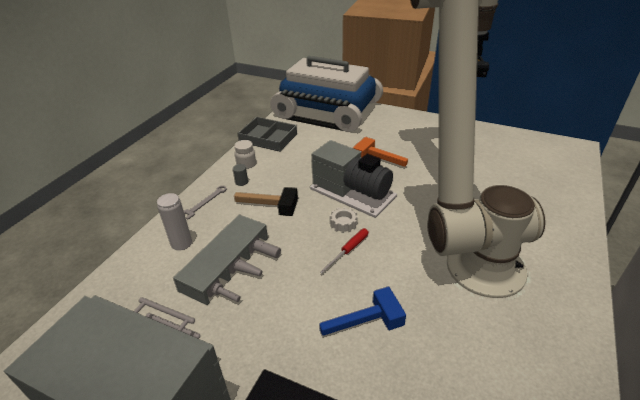

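```bash
python3 - <<'E'
from h import *
t=np.load("top0.npz");s=np.load("side0.npz")
def c(p,x,y): return cv2.resize(p[y:y+75,x:x+100],(400,300),interpolation=cv2.INTER_CUBIC)
T,S=t["p"],s["p"]
save("crop0",np.vstack([np.hstack([c(T,175,105),c(S,190,225)]),np.hstack([c(T,330,145) if 0 else cv2.resize(T[145:252,325:425],(400,300)),c(S,300,135)])]))
C=cloud("top",t["d"])
for u in range(340,412,6): print(u,[tuple((C[v,u]*1000).round().astype(int)) for v in range(150,252,12)])
E
```

```text
340 [(np.int64(593), np.int64(-73), np.int64(-1)), (np.int64(557), np.int64(-73), np.int64(4)), (np.int64(522), np.int64(-74), np.int64(-1)), (np.int64(487), np.int64(-74), np.int64(1)), (np.int64(452), np.int64(-75), np.int64(3)), (np.int64(417), np.int64(-75), np.int64(-2)), (np.int64(382), np.int64(-76), np.int64(-2)), (np.int64(348), np.int64(-76), np.int64(2)), (np.int64(313), np.int64(-77), np.int64(1))]
346 [(np.int64(593), np.int64(-91), np.int64(2)), (np.int64(558), np.int64(-91), np.int64(-4)), (np.int64(523), np.int64(-92), np.int64(-5)), (np.int64(487), np.int64(-92), np.int64(1)), (np.int64(453), np.int64(-93), np.int64(-4)), (np.int64(417), np.int64(-92), np.int64(7)), (np.int64(382), np.int64(-92), np.int64(13)), (np.int64(348), np.int64(-93), np.int64(9)), (np.int64(313), np.int64(-94), np.int64(-2))]
352 [(np.int64(594), np.int64(-108), np.int64(0)), (np.int64(558), np.int64(-108), np.int64(2)), (np.int64(523), np.int64(-109), np.int64(-4)), (np.int64(487), np.int64(-109), np.int64(8)), (np.int64(452), np.int64(-109), np.int64(14)), (np.int64(417), np.int64(-110), np
[... 3334 characters left out ...]
np.int64(490), np.int64(-249), np.int64(3)), (np.int64(455), np.int64(-250), np.int64(-3)), (np.int64(420), np.int64(-250), np.int64(2)), (np.int64(385), np.int64(-250), np.int64(2)), (np.int64(350), np.int64(-251), np.int64(0)), (np.int64(315), np.int64(-251), np.int64(-3))]
406 [(np.int64(597), np.int64(-267), np.int64(-2)), (np.int64(561), np.int64(-267), np.int64(1)), (np.int64(526), np.int64(-268), np.int64(-1)), (np.int64(490), np.int64(-267), np.int64(2)), (np.int64(455), np.int64(-268), np.int64(-1)), (np.int64(420), np.int64(-267), np.int64(3)), (np.int64(385), np.int64(-268), np.int64(-3)), (np.int64(350), np.int64(-268), np.int64(-3)), (np.int64(316), np.int64(-267), np.int64(4))]
```

View pics/crop0.png

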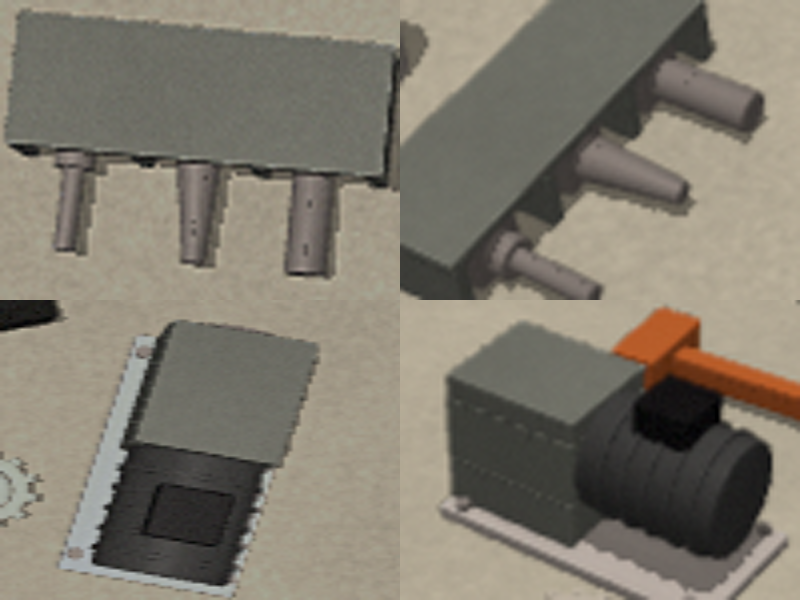

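The bays hold thin (191,156), taper (225,157) and straight (255,161). The middle one narrows smoothly to its tip, so it is the taper arbor. There are three mallet shapes: black/wood (318,143), orange (448,196) and blue (228,285). The black one is meant. The spindle is at (375,200) with its motor towards the robot, so its socket must face +x, away from the arm.

```bash
cat >> h.py <<'E'
def plane(n,uv,z):
    f,cx,cy,T=cam(n); uv=np.atleast_2d(uv).astype(float)
    D=np.stack([(uv[:,0]-cx)/f,(uv[:,1]-cy)/f,np.ones(len(uv))],-1)@T[:3,:3].T
    return T[:3,3]+D*((z-T[2,3])/D[:,2])[:,None]
def rect(n,m,z):
    k,l,st,_=cv2.connectedComponentsWithStats(m.astype(np.uint8)); b=1+np.argmax(st[1:,4]); v,u=np.nonzero(l==b)
    P=plane(n,np.c_[u,v],z)[:,:2]*1000; R=cv2.minAreaRect(P.astype(np.float32))
    return len(u),P.mean(0).round(1),np.round(R[0],1),np.round(R[1],1),round(R[2],2)
E
python3 - <<'E'
from h import *
for n in ["top","side"]:
    z=np.load(n+"0.npz"); p,d=z["p"],z["d"]; C=cloud(n,d); g=p.astype(int).sum(-1)/3
    bx=lambda x0,x1,y0,y1:(C[...,0]>x0)&(C[...,0]<x1)&(C[...,1]>y0)&(C[...,1]<y1)
    Z=C[...,2]
    print(n,"housing",rect(n,bx(.4,.62,-.28,-.08)&(g>70)&(Z>.117)&(Z<.142),.13))
    print("rack",rect(n,bx(.5,.8,.05,.45)&(Z>.042)&(Z<.068),.054))
    print("head",rect(n,bx(.5,.68,-.08,.08)&(g<60)&(Z>.03),.044))
    print("handle",rect(n,bx(.5,.85,-.1,.1)&(p[...,0].astype(int)-p[...,2]>40)&(Z>.015),.035))
    print("shank zone")
    for t in ["taper_arbor","straight_arbor","thin_arbor"]:
        for o in vision.cut_out(n,t)[:1]:
            m=o["region"]&(Z>.01)&(Z<.046); print(t,round(o["conf"],2),rect(n,m,.02))
            v,u=np.nonzero(m); P=plane(n,np.c_[u,v],.025)[:,:2]; c=P.mean(0); w,V=np.linalg.eigh(np.cov((P-c).T)); a=V[:,1]; a*=np.sign(a[0]); s=(P-c)@a
            print("  axis ang",np.degrees(np.arctan2(a[1],a[0])).round(1),"ends",(c+a*s.min()).round(4),(c+a*s.max()).round(4))
E
```

```text
top housing (1667, array([ 500.1, -177.3]), array([ 500.3, -177.5]), array([100.3, 118.8]), 76.85)
rack (3189, array([640.4, 255.6]), array([639.9, 255.4]), array([267.3,  96.9]), 85.67)
head (485, array([594. , -20.5]), array([594. , -20.8]), array([45.2, 88.8]), 16.08)
handle (359, array([687.4,   4.7]), array([687.8,   4.8]), array([144.4,  20.7]), 15.34)
shank zone
taper_arbor 0.67 (188, array([565.3, 262. ]), array([562.3, 260.1]), array([66.8, 25.9]), 1.61)
  axis ang -1.9 ends [0.5281 0.2622] [0.5951 0.26  ]
straight_arbor 0.83 (264, array([554.1, 181.3]), array([554.7, 181.1]), array([29.7, 74.1]), 86.26)
  axis ang -3.6 ends [0.5172 0.183 ] [0.5908 0.1783]
thin_arbor 0.57 (230, array([552.2, 181.5]), array([553.4, 182.4]), array([69.6, 25.9]), 1.35)
  axis ang -0.9 ends [0.5179 0.1814] [0.5877 0.1803]
side housing (708, array([ 498.5, -176.5]), array([ 500.4, -171.9]), array([114.4, 121.9]), 77.23)
rack (2896, array([638.3, 268.1]), array([636.9, 257.9]), array([275. , 103.6]), 86.07)
head (297, array([588.6, -11.6]), array([589.8, -11.7]), array([ 46.3, 102.4]), 15.97)
handle (390, array([682.2,  13. ]), array([683.9,  15. ]), array([144.6,  44.8]), 15.35)
shank zone
taper_arbor 0.77 (314, array([574.2, 260.5]), array([569.7, 267.4]), array([49.4, 94.2]), 76.0)
  axis ang -2.3 ends [0.518  0.2662] [0.6099 0.2626]
straight_arbor 0.89 (344, array([561.1, 178.3]), array([559.3, 180.8]), array([51.5, 93.6]), 83.76)
  axis ang -4.2 ends [0.51  0.186] [0.6028 0.1792]
thin_arbor 0.63 (298, array([583.4, 350.2]), array([579. , 358.2]), array([49.4, 94.3]), 72.63)
  axis ang -4.3 ends [0.5266 0.3574] [0.6162 0.3506]
```

```bash
cat >> h.py <<'E'
from scipy.spatial.transform import Rotation as Ro
def to(*g):
    "g=(x,y,z of the grasp point in mm, yaw of closing line deg); tool down"
    s=r.sense(); R=np.array(s["ee_rot"]); p=np.array(s["tcp_pos"])*1000
    x,y,z,a=g; best=None
    for k in (0,180):
        c=np.radians(a+k); Y=np.array([np.cos(c),np.sin(c),0]); Zt=np.array([0,0,-1.]); W=np.c_[np.cross(Y,Zt),Y,Zt]
        v=Ro.from_matrix(R.T@W).as_rotvec(degrees=True)
        print("to",g,"shift",(R.T@(np.array([x,y,z+164])-p)).round(1),"turn",v.round(1))
def st():
    s=r.sense(); R=np.array(s["ee_rot"]); p=np.array(s["tcp_pos"])*1000+R[:,2]*164
    print("t",round(s["time_s"],2),"grasp",p.round(1),"closeyaw",np.degrees(np.arctan2(R[1,1],R[0,1])).round(1),"tilt",np.degrees(np.arccos(-R[2,2])).round(2),"F",np.round(s["wrist_force"],1),"w",round(s["gripper_width"],3),"gf",np.round(s["gripper_force"],1),"j",np.round(s["joints"],0))
E
python3 -c "
from h import *
st(); print(np.array(r.sense()['ee_rot']).round(3)); to(560,261.5,120,87)"
```

```text
t 1.3 grasp [ 195.3 -593.7  240.8] closeyaw 108.2 tilt 0.0 F [ 0.1 -0.4 -0. ] w 1.002 gf 0.0 j [-57.  22.   0.   0. -68. -15.]
[[-0.95  -0.312  0.   ]
 [-0.312  0.95  -0.   ]
 [ 0.    -0.    -1.   ]]
to (560, 261.5, 120, 87) shift [-613.6  698.4  120.7] turn [-0.  -0.  21.2]
to (560, 261.5, 120, 87) shift [-613.6  698.4  120.7] turn [   0.    -0.  -158.8]
```

```bash
python3 -m creep '[[0.5,-205,233,0,0,0,0],[0.5,-205,233,0,0,0,0],[0.5,-205,233,0,0,0,0],[0.5,-205,233,0,0,0,0],[0.5,-205,233,0,0,0,0],[0.5,-205,233,0,0,0,0],[0.5,-205,233,0,0,0,0],[0.5,-205,233,0,0,0,0]]'
python3 -m creep '[[0.5,-205,233,0,0,0,0],[0.5,-205,233,0,0,0,0],[0.5,-205,233,0,0,0,0],[0.5,-205,233,0,0,0,0],[0.5,-205,233,0,0,0,0],[0.5,-205,233,0,0,0,0],[0.5,-205,233,0,0,0,0],[0.5,-205,233,0,0,0,0]]'
python3 -m creep '[[0.5,-204,232,120,0,0,21],[0.5,-204,232,120,0,0,21],[0.5,-204,232,120,0,0,21],[0.5,-204,232,120,0,0,21],[0.5,-204,232,120,0,0,21],[0.5,-204,232,120,0,0,21],[0.5,-204,232,120,0,0,21],[0.5,-204,232,120,0,0,21]]'
python3 -c "
from h import *
st(); to(560,261.5,22,87)"
```

```text
time_s: 1.97
tcp_pos: [0.3176, -0.3052, 0.4052]
ee_rot: [[-0.949, -0.315, 0.001], [-0.315, 0.949, 0.0], [-0.001, -0.0, -1.0]]
wrist_force: [-0.1, -0.9, -0.2]
gripper_width: 0.752
gripper_force: 0.0
time_s: 2.63
tcp_pos: [0.4405, -0.0194, 0.4053]
ee_rot: [[-0.949, -0.316, 0.002], [-0.316, 0.949, 0.001], [-0.002, -0.0, -1.0]]
wrist_force: [0.4, -0.9, 0.0]
gripper_width: 0.747
gripper_force: 0.0
time_s: 3.3
tcp_pos: [0.5607, 0.2625, 0.2843]
ee_rot: [[-0.999, 0.048, 0.0], [0.048, 0.999, -0.0], [-0.0, -0.0, -1.0]]
wrist_force: [1.6, 0.3, 0.2]
gripper_width: 0.752
gripper_force: 0.0
t 3.3 grasp [560.7 262.5 120.3] closeyaw 87.2 tilt 0.01 F [1.6 0.3 0.2] w 0.752 gf 0.0 j [  40.   27.   -9.    0.  -53. -133.]
to (560, 261.5, 22, 87) shift [ 0.6 -1.  98.3] turn [-0.   0.   0.2]
to (560, 261.5, 22, 87) shift [ 0.6 -1.  98.3] turn [  -0.    -0.  -179.8]
```

```bash
python3 -m creep '[[0.5,0,-1,40,0,0,0],[0.5,0,-1,75,0,0,0],[0.5,0,-1,97,0,0,0],[0.5,0,-1,97,0,0,0],[-1,0,-1,97,0,0,0],[-1,0,-1,97,0,0,0],[-1,0,-1,97,0,0,0],[-1,0,-1,97,0,0,0]]'
python3 -m creep '[[-1,0,0,0,0,0,0],[-1,0,0,0,0,0,0],[-1,15,0,0,0,0,0],[-1,30,0,0,0,0,0]]'
python3 -c "
from h import *
st(); p,d=vision.capture('top');save('t1',p[90:200,150:300].repeat(4,0).repeat(4,1))"
```

```text
time_s: 3.97
tcp_pos: [0.5603, 0.2595, 0.1889]
ee_rot: [[-0.999, 0.049, 0.001], [0.049, 0.999, 0.001], [-0.001, 0.001, -1.0]]
wrist_force: [0.3, 0.3, -0.1]
gripper_width: 0.534
gripper_force: 0.0
time_s: 4.3
tcp_pos: [0.5304, 0.261, 0.1883]
ee_rot: [[-0.999, 0.05, 0.001], [0.05, 0.999, 0.001], [-0.001, 0.001, -1.0]]
wrist_force: [-0.4, 0.5, 0.4]
gripper_width: 0.23
gripper_force: 0.2
t 4.3 grasp [530.6 261.1  24.3] closeyaw 87.1 tilt 0.09 F [-0.4  0.5  0.4] w 0.23 gf 0.2 j [  42.   32.  -18.    0.  -39. -135.]
```

```bash
python3 -m creep '[[0,0,0,0,0,0,0],[0,0,0,0,0,0,0],[0,0,0,0,0,0,0],[0,-15,0,0,0,0,0],[0,-30,1,1,0,0,0],[0,-30,1,1,0,0,0],[-1,-30,1,1,0,0,0],[-1,-30,1,1,0,0,0]]'
python3 -m creep '[[-1,0,0,0,0,0,0],[-1,0,0,0,0,0,0],[-1,0,0,0,0,0,0],[-1,0,0,0,0,0,0],[-1,0,0,0,0,0,0],[-1,0,0,0,0,0,0]]'
python3 -c "
from h import *
st()"
```

```text
time_s: 5.02
tcp_pos: [0.5601, 0.2602, 0.1867]
ee_rot: [[-0.999, 0.049, -0.001], [0.049, 0.999, -0.0], [0.001, -0.0, -1.0]]
wrist_force: [0.0, 1.1, 0.3]
gripper_width: 0.415
gripper_force: 0.0
time_s: 5.52
tcp_pos: [0.5599, 0.2606, 0.187]
ee_rot: [[-0.999, 0.049, -0.001], [0.049, 0.999, -0.0], [0.001, -0.0, -1.0]]
wrist_force: [-1.7, -0.3, 0.1]
gripper_width: 0.264
gripper_force: 29.8
t 5.52 grasp [559.8 260.5  23. ] closeyaw 87.2 tilt 0.04 F [-1.7 -0.3  0.1] w 0.264 gf 29.8 j [  40.   34.  -14.   -0.  -41. -133.]
```

```bash
python3 -m creep '[[-1,20,0,0,0,0,0],[-1,40,0,0,0,0,0],[-1,60,0,0,0,0,0],[-1,80,0,0,0,0,0],[-1,100,0,0,0,0,0],[-1,115,0,0,0,0,0],[-1,115,0,0,0,0,0],[-1,115,0,0,0,0,0]]'
python3 -c "
from h import *
st(); p,d=vision.capture('top');save('t1',cv2.resize(p[90:240,140:300],(640,600)));np.savez('t1',p=p,d=d)"
```

```text
time_s: 6.18
tcp_pos: [0.4444, 0.2661, 0.1871]
ee_rot: [[-0.999, 0.048, -0.001], [0.048, 0.999, -0.001], [0.001, -0.001, -1.0]]
wrist_force: [0.0, 0.2, -1.5]
gripper_width: 0.267
gripper_force: 29.7
t 6.18 grasp [444.3 266.   23.1] closeyaw 87.3 tilt 0.07 F [ 0.   0.2 -1.5] w 0.267 gf 29.7 j [  49.   27.  -29.   -0.  -34. -142.]
```

View pics/t1.png

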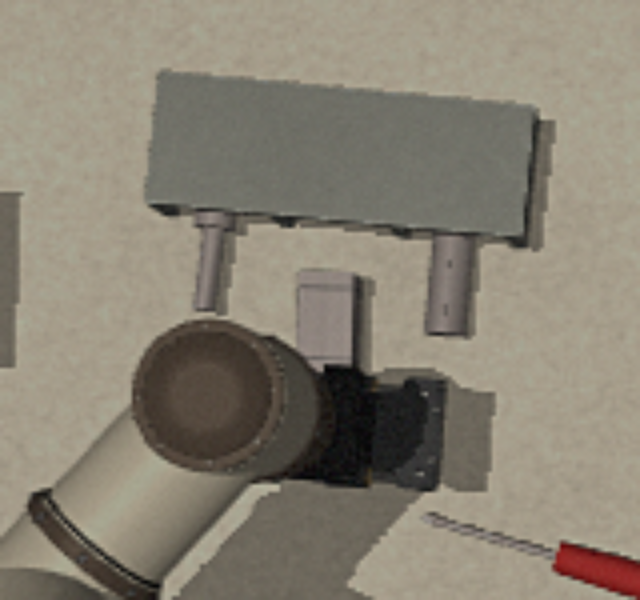

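The arbor's body (325,315 in the crop) is fully clear of the rack front; the other two have not moved. Now I'll let go.

```bash
python3 -m creep '[[0.3,0,0,0,0,0,0],[0.3,0,0,0,0,0,0],[0.3,0,0,0,0,0,0],[0.3,0,0,0,0,0,0],[0.3,0,0,-40,0,0,0],[0.3,0,0,-80,0,0,0],[0.3,60,0,-100,0,0,0],[0.3,80,0,-100,0,0,0]]'
python3 - <<'E'
from h import *
st(); p,d=vision.capture('top'); C=cloud('top',d); Z=C[...,2]
m=(C[...,0]>.36)&(C[...,0]<.572)&(C[...,1]>.225)&(C[...,1]<.30)&(Z>.012)&(Z<.05)
print(rect('top',m&(Z>.03),.04))
print(rect('top',m,.03))
for o in vision.cut_out('top','taper_arbor')[:2]: print(o["conf"],o["uv"],rect('top',o["region"],.035),rect('top',o["region"]&(Z>.032),.04))
E
```

```text
time_s: 6.9
tcp_pos: [0.3666, 0.2711, 0.2899]
ee_rot: [[-0.999, 0.052, 0.005], [0.052, 0.999, 0.006], [-0.005, 0.006, -1.0]]
wrist_force: [-0.5, 0.7, -0.5]
gripper_width: 0.642
gripper_force: 0.0
t 6.9 grasp [367.4 272.1 125.9] closeyaw 87.0 tilt 0.45 F [-0.5  0.7 -0.5] w 0.642 gf 0.0 j [  57.   13.  -32.    0.  -45. -150.]
(488, array([510.4, 264.9]), array([489.8, 262.9]), array([142.2,  42.4]), 1.66)
(646, array([498.4, 265.1]), array([486.4, 266.3]), array([ 45.4, 151.7]), 88.96)
0.55 [221.0, 178.9] (657, array([499.1, 263.7]), array([486. , 262.5]), array([151.1,  45.4]), 1.54) (444, array([515.6, 264.9]), array([505.3, 263.5]), array([111.1,  42.4]), 1.55)
```

```bash
python3 - <<'E'
from h import *
p,d=vision.capture('top'); C=cloud('top',d); Z=C[...,2]
m=(C[...,0]>.494)&(C[...,0]<.575)&(C[...,1]>.225)&(C[...,1]<.30)&(Z>.025)&(Z<.05)
print(rect('top',m,.04))
to(526,264,120,88)
E
```

```text
(350, array([527.2, 265. ]), array([527.9, 264.2]), array([65.5, 42.5]), 0.99)
to (526, 264, 120, 88) shift [-162.3    1.5    4.4] turn [ 0.1  0.1 -0.6]
to (526, 264, 120, 88) shift [-162.3    1.5    4.4] turn [ 1.000e-01 -2.000e-01  1.794e+02]
```

```bash
python3 -m creep '[[0.5,-40,0,0,0,0,-2],[0.5,-80,0,0,0,0,-2],[0.5,-120,1,0,0,0,-2],[0.5,-162,1,5,0,0,-2],[0.5,-162,1,40,0,0,-2],[0.5,-162,1,75,0,0,-2],[0.5,-162,1,100,0,0,-2],[0.5,-162,1,100,0,0,-2]]'
python3 -m creep '[[0.2,0,0,0,0,0,0],[-1,0,0,0,0,0,0],[-1,0,0,0,0,0,0],[-1,0,0,0,0,0,0],[-1,0,0,0,0,0,0],[-1,0,0,0,0,0,0],[-1,0,0,0,0,0,0]]'
python3 -c "
from h import *
st()"
```

```text
time_s: 7.72
tcp_pos: [0.5289, 0.2629, 0.1843]
ee_rot: [[-1.0, 0.014, -0.001], [0.014, 1.0, -0.002], [0.001, -0.002, -1.0]]
wrist_force: [-0.2, -0.1, -0.6]
gripper_width: 0.747
gripper_force: 0.0
time_s: 8.3
tcp_pos: [0.5275, 0.2634, 0.1873]
ee_rot: [[-1.0, 0.014, 0.001], [0.014, 1.0, 0.001], [-0.001, 0.001, -1.0]]
wrist_force: [1.2, 0.0, -1.4]
gripper_width: 0.455
gripper_force: 29.9
t 8.3 grasp [527.7 263.5  23.3] closeyaw 89.2 tilt 0.08 F [ 1.2  0.  -1.4] w 0.455 gf 29.9 j [  42.   32.  -19.    0.  -39. -133.]
```

```bash
python3 -m creep '[[-1,0,0,-40,0,0,0],[-1,0,0,-80,0,0,0],[-1,0,0,-120,0,0,0],[-1,0,0,-150,0,0,0],[-1,0,-40,-160,0,0,0],[-1,0,-80,-160,0,0,0],[-1,-10,-120,-160,0,0,0],[-1,-20,-150,-160,0,0,0]]'
python3 -c "
from h import *
st(); to(694.5,-222.9,150,76.85)"
```

```text
time_s: 8.97
tcp_pos: [0.5435, 0.1103, 0.3465]
ee_rot: [[-1.0, 0.014, -0.003], [0.014, 1.0, -0.001], [0.003, -0.001, -1.0]]
wrist_force: [1.0, 0.3, -4.9]
gripper_width: 0.458
gripper_force: 30.0
t 8.97 grasp [543.  110.3 182.5] closeyaw 89.2 tilt 0.19 F [ 1.   0.3 -4.9] w 0.458 gf 30.0 j [  28.   18.  -14.   -0.  -58. -119.]
to (694.5, -222.9, 150, 76.85) shift [-155.8 -331.1   32.2] turn [-0.1 -0.2 12.3]
to (694.5, -222.9, 150, 76.85) shift [-155.8 -331.1   32.2] turn [ 3.000e-01 -1.000e-01 -1.677e+02]
```

```bash
python3 -m creep '[[-1,-16,-35,0,0,0,0],[-1,-32,-70,0,0,0,0],[-1,-48,-105,0,0,0,0],[-1,-64,-140,0,0,0,0],[-1,-80,-175,0,0,0,0],[-1,-96,-205,0,0,0,0],[-1,-110,-230,0,0,0,0],[-1,-110,-230,0,0,0,0]]'
python3 -m creep '[[-1,-15,-30,10,0,0,3],[-1,-30,-60,20,0,0,6],[-1,-45,-100,30,0,0,12.3],[-1,-45,-100,30,0,0,12.3],[-1,-45,-100,30,0,0,12.3],[-1,-45,-100,30,0,0,12.3]]'
python3 - <<'E'
from h import *
st(); to(694.5,-222.9,83.3,76.85)
p,d=vision.capture('top'); C=cloud('top',d); Z=C[...,2]; q,e=vision.capture('side')
save('t2',np.hstack([cv2.resize(p[100:220,320:440],(400,400)),cv2.resize(q[90:220,270:400],(400,400))]))
E
```

```text
time_s: 9.63
tcp_pos: [0.653, -0.1231, 0.3449]
ee_rot: [[-1.0, 0.019, -0.002], [0.019, 1.0, -0.001], [0.002, -0.001, -1.0]]
wrist_force: [0.1, 0.5, -4.3]
gripper_width: 0.455
gripper_force: 30.0
time_s: 10.13
tcp_pos: [0.695, -0.219, 0.3152]
ee_rot: [[-0.974, 0.227, -0.004], [0.227, 0.974, 0.001], [0.004, 0.0, -1.0]]
wrist_force: [-0.8, 0.7, -3.2]
gripper_width: 0.458
gripper_force: 30.0
t 10.13 grasp [ 694.5 -218.8  151.2] closeyaw 76.9 tilt 0.21 F [-0.8  0.7 -3.2] w 0.458 gf 30.0 j [ -5.  36.  11.  -0. -65. -98.]
to (694.5, -222.9, 83.3, 76.85) shift [-0.6 -3.9 67.9] turn [ 0.  -0.2  0. ]
to (694.5, -222.9, 83.3, 76.85) shift [-0.6 -3.9 67.9] turn [   0.3    0.  -180. ]
```

View pics/t2.png

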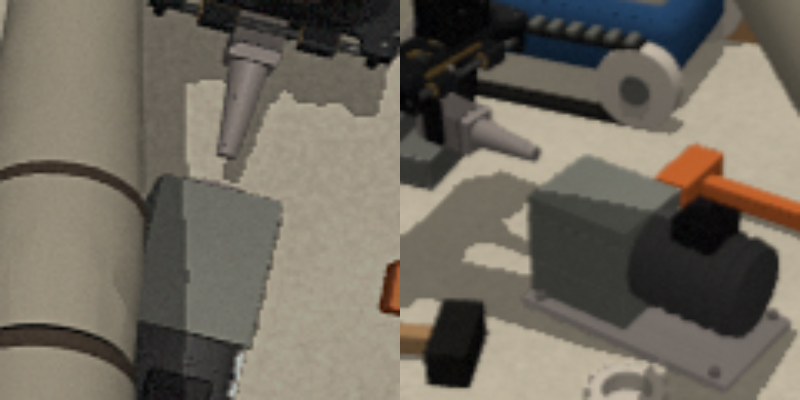

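Left half: the arbor's tip (crop 227,157, about pixel 388,147) points at the housing, aligned with its axis. Now I'll check the tip offset.

```bash
python3 - <<'E'
from h import *
p,d=vision.capture('top'); C=cloud('top',d); Z=C[...,2]
m=(C[...,0]>.56)&(C[...,0]<.68)&(C[...,1]>-.24)&(C[...,1]<-.15)&(Z>.12)&(Z<.18)&(p.astype(int).sum(-1)>270)
k,l,s,_=cv2.connectedComponentsWithStats((m).astype(np.uint8)); m=l==1+np.argmax(s[1:,4]); v,u=np.nonzero(m)
P=plane('top',np.c_[u,v],.150)[:,:2]*1000; U=np.array([.9738,-.2275]); N=np.array([.2275,.9738]); c=np.array([694.5,-218.8])
a=(P-c)@U; b=(P-c)@N
for lo in range(-126,-20,8):
    w=(a>=lo)&(a<lo+8); 
    if w.any(): print(lo,w.sum(),b[w].min().round(1),b[w].max().round(1),b[w].mean().round(1))
st()
E
```

```text
-118 9 -3.8 7.1 2.2
-110 16 -3.2 11.5 3.2
-102 15 -3.9 8.2 2.4
-94 18 -4.6 10.1 2.9
-86 20 -6.6 9.4 1.6
-78 21 -7.3 11.3 2.1
-70 19 -6.7 10.6 1.2
-62 25 -8.0 12.4 1.9
-54 25 -10.0 11.8 1.2
-46 25 -11.3 13.0 0.6
-38 36 -19.7 18.7 -0.2
-30 23 -19.1 16.1 -3.7
t 10.28 grasp [ 695.4 -217.7  153.5] closeyaw 77.0 tilt 0.02 F [ 0.8  0.2 -3.9] w 0.457 gf 30.0 j [ -5.  36.  11.  -0. -65. -98.]
```

```bash
python3 -m creep '[[-1,0,-5,20,0,0,0],[-1,0,-5,40,0,0,0],[-1,0,-5,60,0,0,0],[-1,0,-5,70,0,0,0],[-1,0,-5,70,0,0,0],[-1,0,-5,70,0,0,0],[-1,0,-5,70,0,0,0],[-1,0,-5,70,0,0,0]]'
python3 -c "
from h import *
st(); to(694.5,-222.9,83.3,76.85); print(r.sense()['moment'])"
```

```text
time_s: 10.95
tcp_pos: [0.6951, -0.2239, 0.2492]
ee_rot: [[-0.974, 0.226, 0.004], [0.226, 0.974, -0.001], [-0.004, 0.0, -1.0]]
wrist_force: [0.2, 0.5, -3.0]
gripper_width: 0.46
gripper_force: 30.0
t 10.95 grasp [ 695.7 -224.    85.2] closeyaw 76.9 tilt 0.21 F [ 0.2  0.5 -3. ] w 0.46 gf 30.0 j [ -5.  39.   7.   0. -57. -98.]
to (694.5, -222.9, 83.3, 76.85) shift [0.8 0.9 1.9] turn [0.  0.2 0.1]
to (694.5, -222.9, 83.3, 76.85) shift [0.8 0.9 1.9] turn [  -0.3    0.  -179.9]
[-0.06293491 -0.11272948 -0.01049262]
```

```bash
python3 -m creep '[[-1,10,0.5,1.5,0,0,0],[-1,20,0.5,1.5,0,0,0],[-1,30,0.5,1.5,0,0,0],[-1,40,0.5,1.5,0,0,0],[-1,50,0.5,1.5,0,0,0],[-1,60,0.5,1.5,0,0,0],[-1,60,0.5,1.5,0,0,0]]'
python3 -c "
from h import *
st();print(r.sense()['moment'])"
```

```text
time_s: 11.53
tcp_pos: [0.6349, -0.2098, 0.2471]
ee_rot: [[-0.974, 0.227, 0.0], [0.227, 0.974, 0.0], [-0.0, 0.0, -1.0]]
wrist_force: [0.3, -0.0, -4.7]
gripper_width: 0.457
gripper_force: 30.0
t 11.53 grasp [ 635.  -209.7   83.1] closeyaw 76.9 tilt 0.03 F [ 0.3 -0.  -4.7] w 0.457 gf 30.0 j [ -4.  34.  -4.  -0. -52. -99.]
[-0.05961131 -0.00691045 -0.03970001]
```

```bash
python3 -m creep '[[-1,5,0,0,0,0,0],[-1,10,0,0,0,0,0],[-1,15,0,0,0,0,0],[-1,15,0,0,0,0,0]]'
python3 -c "
from h import *
st();print(r.sense()['moment'])"
python3 -m creep '[[-1,3,0,0,0,0,0],[-1,3,0,0,0,0,0]]'
python3 -m creep '[[-1,2,0,0,0,0,0],[-1,2,0,0,0,0,0]]'
python3 -c "
from h import *
st();print(r.sense()['moment'])"
```

```text
time_s: 11.87
tcp_pos: [0.6217, -0.2067, 0.247]
ee_rot: [[-0.974, 0.226, 0.002], [0.226, 0.974, -0.001], [-0.002, -0.0, -1.0]]
wrist_force: [1.1, -0.9, 0.7]
gripper_width: 0.454
gripper_force: 30.0
t 11.87 grasp [ 622.1 -206.9   83. ] closeyaw 77.0 tilt 0.14 F [ 1.1 -0.9  0.7] w 0.454 gf 30.0 j [ -4.  33.  -6.   0. -51. -99.]
[-0.22269319 -0.03994247  0.03613599]
time_s: 12.03
tcp_pos: [0.6192, -0.206, 0.2467]
ee_rot: [[-0.974, 0.226, 0.003], [0.226, 0.974, -0.001], [-0.003, -0.0, -1.0]]
wrist_force: [2.3, -1.7, 2.1]
gripper_width: 0.457
gripper_force: 30.0
time_s: 12.2
tcp_pos: [0.6175, -0.2055, 0.2467]
ee_rot: [[-0.974, 0.226, 0.004], [0.226, 0.974, -0.001], [-0.004, -0.0, -1.0]]
wrist_force: [4.2, -0.8, 1.9]
gripper_width: 0.453
gripper_force: 30.0
t 12.2 grasp [ 618.1 -205.7   82.7] closeyaw 76.9 tilt 0.21 F [ 4.2 -0.8  1.9] w 0.453 gf 30.0 j [ -4.  32.  -7.   0. -51. -99.]
[-2.63248776e-01 -8.11135192e-01 -5.66614871e-05]
```

```bash
python3 -m creep '[[-1,0,0,-1,0,0,0],[-1,0,0,-1.5,0,0,0],[-1,0,0,-1.5,0,0,0]]'
python3 -m creep '[[-1,2,0,0,0,0,0],[-1,2,0,0,0,0,0]]'
python3 -c "
from h import *
st()"
python3 -m creep '[[-1,1.5,0,0,0,0,0],[-1,1.5,0,0,0,0,0]]'
python3 -c "
from h import *
st()"
```

```text
time_s: 12.45
tcp_pos: [0.6166, -0.2054, 0.2468]
ee_rot: [[-0.974, 0.227, -0.0], [0.227, 0.974, 0.0], [0.0, 0.0, -1.0]]
wrist_force: [2.2, -2.2, -0.4]
gripper_width: 0.456
gripper_force: 30.0
time_s: 12.62
tcp_pos: [0.615, -0.205, 0.2472]
ee_rot: [[-0.974, 0.226, 0.002], [0.226, 0.974, -0.0], [-0.002, 0.0, -1.0]]
wrist_force: [3.6, -1.0, -0.9]
gripper_width: 0.456
gripper_force: 30.0
t 12.62 grasp [ 615.2 -205.1   83.2] closeyaw 76.9 tilt 0.09 F [ 3.6 -1.  -0.9] w 0.456 gf 30.0 j [ -4.  32.  -7.   0. -51. -99.]
time_s: 12.78
tcp_pos: [0.614, -0.2047, 0.2474]
ee_rot: [[-0.974, 0.226, 0.003], [0.226, 0.974, -0.001], [-0.003, 0.0, -1.0]]
wrist_force: [5.1, -1.2, -2.2]
gripper_width: 0.458
gripper_force: 30.0
t 12.78 grasp [ 614.5 -204.8   83.4] closeyaw 77.0 tilt 0.19 F [ 5.1 -1.2 -2.2] w 0.458 gf 30.0 j [ -4.  32.  -7.   0. -50. -99.]
```

```bash
python3 -m creep '[[0.2,0,0,0,0,0,0],[0.2,0,0,0,0,0,0],[0.2,0,0,0,0,0,0],[0.2,0,0,0,0,0,0],[0.2,0,0,0,0,0,0],[0.2,0,0,-30,0,0,0],[0.2,-20,0,-70,0,0,0],[0.2,-60,60,-110,0,0,0]]'
python3 - <<'E'
from h import *
st(); to(631,-10,120,105.5); to(645,130,120,105.5)
p,d=vision.capture('top'); q,e=vision.capture('side'); np.savez('t3',p=p,d=d,q=q,e=e)
save('t3',np.hstack([cv2.resize(p[80:220,320:460],(400,400)),cv2.resize(q[90:220,260:390],(400,400))]))
E
```

```text
time_s: 13.45
tcp_pos: [0.6571, -0.1882, 0.3395]
ee_rot: [[-0.973, 0.231, 0.002], [0.231, 0.973, -0.002], [-0.003, -0.002, -1.0]]
wrist_force: [2.1, 0.4, 0.7]
gripper_width: 0.597
gripper_force: 0.0
t 13.45 grasp [ 657.5 -188.5  175.5] closeyaw 76.7 tilt 0.18 F [2.1 0.4 0.7] w 0.597 gf 0.0 j [  -2.   30.    4.    0.  -64. -101.]
to (631, -10, 120, 105.5) shift [ 66.7 167.4  55. ] turn [ -0.1   0.1 -28.8]
to (631, -10, 120, 105.5) shift [ 66.7 167.4  55. ] turn [  0.2   0.2 151.2]
to (645, 130, 120, 105.5) shift [ 85.3 306.9  54.8] turn [ -0.1   0.1 -28.8]
to (645, 130, 120, 105.5) shift [ 85.3 306.9  54.8] turn [  0.2   0.2 151.2]
```

View pics/t3.png

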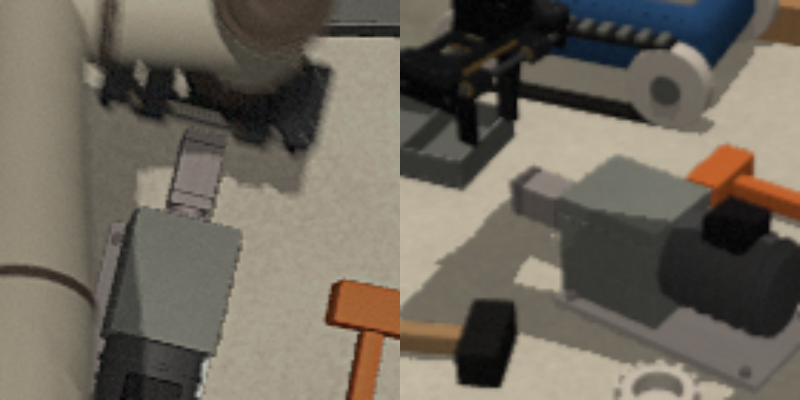

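```bash
python3 -m creep '[[0.2,13,35,0,0,0,-5],[0.2,26,70,0,0,0,-10],[0.2,39,105,10,0,0,-16],[0.2,52,140,30,0,0,-22],[0.2,67,167,55,0,0,-28.6],[0.2,67,167,55,0,0,-28.6],[0.2,67,167,55,0,0,-28.6]]'
python3 - <<'E'
from h import *
st(); to(631,-10.5,22,105.3)
p,d=vision.capture('top'); C=cloud('top',d); Z=C[...,2]
bx=(C[...,0]>.5)&(C[...,0]<.85)&(C[...,1]>-.1)&(C[...,1]<.1)
print("handle",rect('top',bx&(p[...,0].astype(int)-p[...,2]>40)&(Z>.015),.035))
m=(C[...,0]>.575)&(C[...,0]<.72)&(C[...,1]>-.27)&(C[...,1]<-.15)&(Z>.075)&(Z<.115)
print("arbor",rect('top',m,.1))
v,u=np.nonzero(m); P=plane('top',np.c_[u,v],.1)[:,:2]*1000; a=(P-[566.5,-193])@[.9738,-.2275]; b=(P-[566.5,-193])@[.2275,.9738]
for lo in range(0,100,10):
    w=(a>=lo)&(a<lo+10)
    if w.any(): print(lo,w.sum(),b[w].mean().round(1),Z[v[w],u[w]].mean().round(3),a[w].max().round(1))
E
```

```text
time_s: 14.13
tcp_pos: [0.6294, -0.0054, 0.2784]
ee_rot: [[-0.963, -0.269, -0.005], [-0.269, 0.963, -0.001], [0.005, 0.0, -1.0]]
wrist_force: [0.1, -0.9, -0.4]
gripper_width: 0.599
gripper_force: 0.0
t 14.13 grasp [628.6  -5.5 114.4] closeyaw 105.6 tilt 0.3 F [ 0.1 -0.9 -0.4] w 0.599 gf 0.0 j [ 14.  29.  -8.  -0. -53. -89.]
to (631, -10.5, 22, 105.3) shift [-0.6 -5.4 92.4] turn [ 0.  -0.3  0.3]
to (631, -10.5, 22, 105.3) shift [-0.6 -5.4 92.4] turn [   0.5    0.  -179.7]
handle (10, array([620.4, -13.3]), array([620.5, -13.3]), array([ 3.5, 17.4]), 15.18)
arbor (408, array([ 610.5, -200.8]), array([ 608.3, -200.8]), array([41.9, 78.9]), 77.31)
0 14 13.0 0.094 9.6
10 54 3.0 0.099 19.6
20 55 2.0 0.098 29.7
30 56 1.6 0.099 39.8
40 55 2.0 0.098 49.8
50 56 1.6 0.099 59.9
60 56 2.3 0.098 70.0
70 51 2.1 0.099 79.4
80 11 -1.6 0.098 82.1
```

```bash
python3 -m creep '[[0.2,-1,-5,30,0,0,0],[0.2,-1,-5,60,0,0,0],[0.2,-1,-5,92,0,0,0],[0.2,-1,-5,92,0,0,0],[-1,-1,-5,92,0,0,0],[-1,-1,-5,92,0,0,0],[-1,-1,-5,92,0,0,0],[-1,-1,-5,92,0,0,0]]'
python3 -m creep '[[-1,0,0,0,0,0,0],[-1,0,0,0,0,0,0],[-1,0,0,0,0,0,0],[-1,0,0,0,0,0,0]]'
python3 -c "
from h import *
st()"
```

```text
time_s: 14.85
tcp_pos: [0.6333, -0.0117, 0.1904]
ee_rot: [[-0.964, -0.267, 0.003], [-0.267, 0.964, 0.001], [-0.003, -0.0, -1.0]]
wrist_force: [0.8, 0.6, 1.2]
gripper_width: 0.384
gripper_force: 0.0
time_s: 15.18
tcp_pos: [0.6331, -0.0113, 0.1894]
ee_rot: [[-0.963, -0.268, 0.001], [-0.268, 0.963, -0.0], [-0.001, -0.0, -1.0]]
wrist_force: [-1.0, 0.9, 4.9]
gripper_width: 0.251
gripper_force: 30.0
t 15.18 grasp [633.3 -11.3  25.4] closeyaw 105.5 tilt 0.07 F [-1.   0.9  4.9] w 0.251 gf 30.0 j [ 14.  35. -12.   0. -43. -88.]
```

```bash
python3 -m creep '[[-1,0,0,-20,0,0,0],[-1,0,0,-50,0,0,0],[-1,0,0,-85,0,0,-5],[-1,0,0,-120,0,0,-11],[-1,0,0,-150,0,0,-17],[-1,0,0,-150,0,0,-23],[-1,0,0,-150,0,0,-29],[-1,0,0,-150,0,0,-31]]'
python3 -c "
from h import *
st(); to(758,-194.5,170,166.85)"
```

```text
time_s: 15.85
tcp_pos: [0.6323, -0.0113, 0.3378]
ee_rot: [[-0.686, -0.728, -0.001], [-0.728, 0.686, 0.001], [-0.0, 0.001, -1.0]]
wrist_force: [0.2, -0.2, -3.8]
gripper_width: 0.253
gripper_force: 30.0
t 15.85 grasp [632.1 -11.1 173.8] closeyaw 136.7 tilt 0.08 F [ 0.2 -0.2 -3.8] w 0.253 gf 30.0 j [ 14.  26.  -4.  -0. -61. -57.]
to (758, -194.5, 170, 166.85) shift [  47.1 -217.1    3.5] turn [  0.1   0.  -30.1]
to (758, -194.5, 170, 166.85) shift [  47.1 -217.1    3.5] turn [ 0.000e+00 -1.000e-01  1.499e+02]
```

```bash
python3 -m creep '[[-1,8,-36,0,0,0,-5],[-1,16,-72,0,0,0,-10],[-1,24,-108,0,0,0,-15],[-1,32,-144,0,0,0,-20],[-1,40,-180,0,0,0,-25],[-1,47,-217,3,0,0,-30.1],[-1,47,-217,3,0,0,-30.1],[-1,47,-217,3,0,0,-30.1]]'
python3 - <<'E'
from h import *
st(); to(758,-194.5,83.4,166.85)
p,d=vision.capture('top'); C=cloud('top',d); Z=C[...,2]
q,e=vision.capture('side')
save('t4',np.hstack([cv2.resize(p[80:220,320:460],(400,400)),cv2.resize(q[90:220,240:370],(400,400))]))
E
```

```text
time_s: 16.52
tcp_pos: [0.758, -0.197, 0.3305]
ee_rot: [[-0.236, -0.972, -0.006], [-0.972, 0.236, 0.002], [-0.0, 0.006, -1.0]]
wrist_force: [-0.8, 0.7, -2.7]
gripper_width: 0.254
gripper_force: 30.0
t 16.52 grasp [ 757.  -196.7  166.5] closeyaw 166.4 tilt 0.37 F [-0.8  0.7 -2.7] w 0.254 gf 30.0 j [ -3.  41.  22.  -0. -72. -11.]
to (758, -194.5, 83.4, 166.85) shift [-2.4  0.1 83.1] turn [ 0.4  0.  -0.5]
to (758, -194.5, 83.4, 166.85) shift [-2.4  0.1 83.1] turn [  0.   -0.6 179.5]
```

View pics/t4.png

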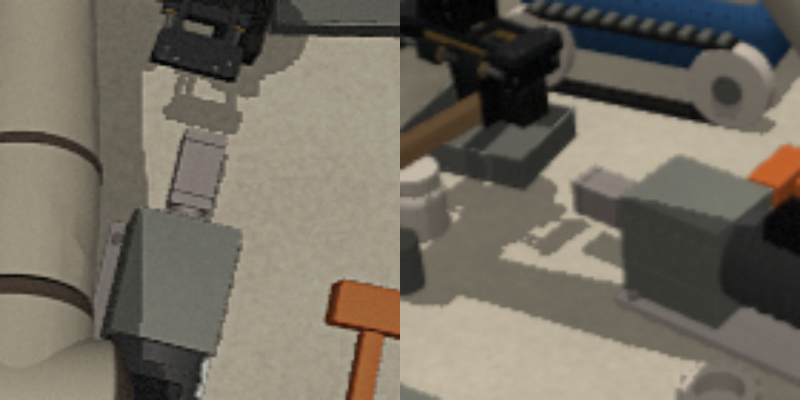

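The arbor is in the socket with its tail free at crop (200,135), and the mallet hangs beyond it. Before lowering I'll check the heights of the tray, cup and jar nearby.

```bash
python3 - <<'E'
from h import *
z=np.load('top0.npz'); C=cloud('top',z['d'])
for nm,(u0,u1,v0,v1) in dict(tray=(410,470,22,98),jar=(362,395,40,82),cup=(330,356,62,94)).items():
    P=C[v0:v1,u0:u1].reshape(-1,3); Q=P[P[:,2]>.02]; T=Q[Q[:,2]>np.percentile(Q[:,2],99)-.015]
    print(nm,"h",np.percentile(Q[:,2],99).round(3),"top lo",T.min(0).round(3),"hi",T.max(0).round(3))
E
```

```text
tray h 1.437 top lo [ 0.359 -0.     1.437] hi [ 0.359 -0.     1.437]
jar h 0.087 top lo [ 0.359 -0.204  0.072] hi [ 0.874 -0.     1.437]
cup h 0.877 top lo [ 0.359 -0.     1.437] hi [ 0.359 -0.     1.437]
```

```bash
python3 - <<'E'
from h import *
z=np.load('top0.npz'); C=cloud('top',z['d'])
for nm,(u0,u1,v0,v1) in dict(tray=(410,470,22,98),jar=(362,395,40,82),cup=(330,356,62,94)).items():
    P=C[v0:v1,u0:u1].reshape(-1,3); Q=P[(P[:,2]>.02)&(P[:,2]<.3)]; T=Q
    print(nm,"h",np.percentile(Q[:,2],[50,95,99]).round(3),"lo",T.min(0).round(3),"hi",T.max(0).round(3))
E
```

```text
tray h [0.034 0.043 0.046] lo [ 0.768 -0.429  0.02 ] hi [ 0.953 -0.288  0.048]
jar h [0.078 0.083 0.086] lo [ 0.808 -0.208  0.021] hi [ 0.874 -0.14   0.088]
cup h [0.059 0.064 0.066] lo [ 0.777 -0.096  0.02 ] hi [ 0.823 -0.053  0.07 ]
```

```bash
python3 -c "
from h import *
st(); to(729,-188,84,166.85)"
```

```text
t 16.62 grasp [ 757.  -194.4  169.2] closeyaw 166.6 tilt 0.21 F [-0.3 -0.2 -2.7] w 0.248 gf 30.0 j [ -3.  40.  22.  -0. -72. -11.]
to (729, -188, 84, 166.85) shift [ 0.2 29.  85.3] turn [ 0.2  0.  -0.3]
to (729, -188, 84, 166.85) shift [ 0.2 29.  85.3] turn [  0.   -0.3 179.7]
```

```bash
python3 -m creep '[[-1,0,29,10,0,0,-0.3],[-1,0,29,40,0,0,-0.3],[-1,0,29,70,0,0,-0.3],[-1,0,29,85,0,0,-0.3],[-1,0,29,85,0,0,-0.3],[-1,0,29,85,0,0,-0.3],[-1,0,29,85,0,0,-0.3]]'
python3 -c "
from h import *
st(); to(729,-188,84,166.85)"
python3 -m creep '[[-1,0,15,0,0,0,0],[-1,0,32,0,0,0,0],[-1,0,32,0,0,0,0],[-1,0,5,0,0,0,0],[-1,0,0,0,0,0,0]]'
python3 - <<'E'
from h import *
st()
E
```

```text
time_s: 17.2
tcp_pos: [0.7303, -0.1874, 0.2528]
ee_rot: [[-0.225, -0.974, 0.004], [-0.974, 0.225, -0.001], [0.0, -0.004, -1.0]]
wrist_force: [1.0, -1.1, -2.7]
gripper_width: 0.246
gripper_force: 30.0
t 17.2 grasp [ 730.9 -187.5   88.8] closeyaw 167.0 tilt 0.22 F [ 1.  -1.1 -2.7] w 0.246 gf 30.0 j [ -2.  41.  11.   0. -60. -11.]
to (729, -188, 84, 166.85) shift [0.9 1.2 4.8] turn [-0.2 -0.   0.1]
to (729, -188, 84, 166.85) shift [0.9 1.2 4.8] turn [   0.    -0.3 -179.9]
time_s: 17.62
tcp_pos: [0.7324, -0.1885, 0.2531]
ee_rot: [[-0.225, -0.974, 0.007], [-0.974, 0.225, -0.002], [0.0, -0.007, -1.0]]
wrist_force: [1.6, 0.4, -2.8]
gripper_width: 0.25
gripper_force: 30.0
t 17.62 grasp [ 733.5 -188.9   89.1] closeyaw 167.0 tilt 0.41 F [ 1.6  0.4 -2.8] w 0.25 gf 30.0 j [ -2.  41.  11.   0. -60. -11.]
```

```bash
python3 -m creep '[[-1,0,0,4,0,0,0],[-1,0,0,4,0,0,0],[-1,0,20,4,0,0,0],[-1,0,36,4,0,0,0],[-1,0,36,4,0,0,0]]'
python3 -c "
from h import *
st()"
python3 -m creep '[[-1,0,3,0,0,0,0],[-1,0,3,0,0,0,0]]'
python3 -m creep '[[-1,0,3,0,0,0,0],[-1,0,3,0,0,0,0]]'
python3 -c "
from h import *
st()"
```

```text
time_s: 18.03
tcp_pos: [0.6932, -0.1795, 0.2474]
ee_rot: [[-0.226, -0.974, 0.0], [-0.974, 0.226, 0.0], [-0.0, -0.0, -1.0]]
wrist_force: [0.0, 0.1, -2.9]
gripper_width: 0.251
gripper_force: 30.0
t 18.03 grasp [ 693.2 -179.4   83.4] closeyaw 166.9 tilt 0.03 F [ 0.   0.1 -2.9] w 0.251 gf 30.0 j [ -2.  38.   4.  -0. -56. -11.]
time_s: 18.2
tcp_pos: [0.6923, -0.1793, 0.2475]
ee_rot: [[-0.226, -0.974, 0.003], [-0.974, 0.226, -0.001], [0.0, -0.003, -1.0]]
wrist_force: [2.8, -0.7, -2.7]
gripper_width: 0.251
gripper_force: 30.0
time_s: 18.37
tcp_pos: [0.691, -0.1788, 0.2478]
ee_rot: [[-0.225, -0.974, 0.008], [-0.974, 0.225, -0.002], [-0.0, -0.009, -1.0]]
wrist_force: [6.4, -1.9, -3.8]
gripper_width: 0.248
gripper_force: 30.0
t 18.37 grasp [ 692.4 -179.1   83.9] closeyaw 167.0 tilt 0.49 F [ 6.4 -1.9 -3.8] w 0.248 gf 30.0 j [ -2.  38.   4.   0. -55. -11.]
```

```bash
python3 -m creep '[[-1,0,-30,0,0,0,0],[-1,0,-30,0,0,0,0],[-1,0,10,0,0,0,0],[-1,0,10,0,0,0,0],[-1,0,-30,0,0,0,0],[-1,0,-30,0,0,0,0],[-1,0,10,0,0,0,0],[-1,0,10,0,0,0,0]]'
python3 -c "
from h import *
st()"
python3 -m creep '[[-1,0,3,0,0,0,0],[-1,0,5,0,0,0,0],[-1,0,5,0,0,0,0]]'
python3 -c "
from h import *
st()"
```

```text
time_s: 19.03
tcp_pos: [0.6829, -0.1743, 0.2458]
ee_rot: [[-0.224, -0.974, 0.025], [-0.975, 0.224, 0.0], [-0.006, -0.024, -1.0]]
wrist_force: [24.3, 2.4, -11.7]
gripper_width: 0.298
gripper_force: 11.7
t 19.03 grasp [ 686.9 -174.2   81.9] closeyaw 167.1 tilt 1.41 F [ 24.3   2.4 -11.7] w 0.298 gf 11.7 j [ -1.  37.   2.  -0. -53. -12.]
time_s: 19.28
tcp_pos: [0.6829, -0.1742, 0.249]
ee_rot: [[-0.222, -0.975, 0.034], [-0.975, 0.222, -0.002], [-0.005, -0.034, -0.999]]
wrist_force: [26.1, -1.2, -14.9]
gripper_width: 0.259
gripper_force: 29.8
t 19.28 grasp [ 688.5 -174.6   85.1] closeyaw 167.2 tilt 1.96 F [ 26.1  -1.2 -14.9] w 0.259 gf 29.8 j [ -1.  37.   2.   0. -53. -12.]
```

```bash
python3 -m creep '[[-1,0,-6,0,0,0,0],[-1,0,-20,0,0,0,0],[-1,0,-45,0,0,0,0],[-1,0,-50,-20,0,0,0],[-1,0,-50,-50,0,0,0],[-1,0,-50,-80,0,0,0],[-1,0,-50,-90,0,0,0],[-1,0,-50,-90,0,0,0]]'
python3 - <<'E'
from h import *
st()
p,d=vision.capture('top'); C=cloud('top',d); Z=C[...,2]; q,e=vision.capture('side'); 
m=(C[...,0]>.565)&(C[...,0]<.72)&(C[...,1]>-.27)&(C[...,1]<-.15)&(Z>.075)&(Z<.115)
print("arbor",rect('top',m,.1))
v,u=np.nonzero(m); P=plane('top',np.c_[u,v],.1)[:,:2]*1000; a=(P-[566.5,-193])@[.9738,-.2275]; b=(P-[566.5,-193])@[.2275,.9738]
for lo in range(0,100,10):
    w=(a>=lo)&(a<lo+10)
    if w.any(): print(lo,w.sum(),b[w].mean().round(1),Z[v[w],u[w]].mean().round(3),a[w].max().round(1))
save('t5',np.hstack([cv2.resize(p[80:220,320:460],(400,400)),cv2.resize(q[90:220,240:370],(400,400))]))
E
```

```text
time_s: 19.95
tcp_pos: [0.7236, -0.1869, 0.3403]
ee_rot: [[-0.227, -0.974, 0.007], [-0.974, 0.227, -0.001], [-0.001, -0.007, -1.0]]
wrist_force: [0.7, 0.3, -2.9]
gripper_width: 0.251
gripper_force: 29.9
t 19.95 grasp [ 724.8 -187.1  176.3] closeyaw 166.9 tilt 0.41 F [ 0.7  0.3 -2.9] w 0.251 gf 29.9 j [ -2.  36.  15.   0. -69. -11.]
arbor (393, array([ 600.8, -199.2]), array([ 600.2, -199.2]), array([41.4, 73. ]), 77.43)
0 53 1.3 0.099 9.6
10 56 1.7 0.099 19.6
20 55 1.3 0.099 29.7
30 56 1.6 0.099 39.8
40 54 2.3 0.099 49.8
50 56 1.6 0.1 59.9
60 54 1.6 0.1 70.0
70 3 -3.5 0.096 70.7
```

View pics/t5.png

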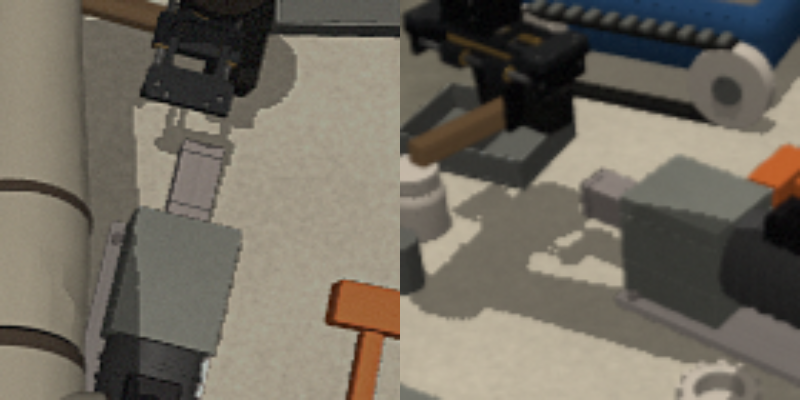

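The arbor is seated straight, with its body almost against the housing face (crop 200,180). The tail moved in about 11.5 mm and took a 26 N push without moving further, so the sleeve is home. Next, the mallet goes back to its original spot.

```bash
python3 -c "
from h import *
to(633,-11,140,105.5)"
```

```text
to (633, -11, 140, 105.5) shift [-150.5  126.8   31.2] turn [ 0.2 -0.  61.4]
to (633, -11, 140, 105.5) shift [-150.5  126.8   31.2] turn [   0.     0.2 -118.6]
```

```bash
python3 -m creep '[[-1,-25,21,0,0,0,6],[-1,-50,42,0,0,0,12],[-1,-75,63,0,0,0,18],[-1,-100,84,0,0,0,24],[-1,-125,105,0,0,0,30],[-1,-150,127,10,0,0,36],[-1,-150,127,20,0,0,42],[-1,-150,127,30,0,0,45]]'
python3 -m creep '[[-1,0,0,0,0,0,6],[-1,0,0,20,0,0,12],[-1,0,0,50,0,0,16.4],[-1,0,0,75,0,0,16.4],[-1,0,0,90,0,0,16.4],[-1,0,0,90,0,0,16.4]]'
python3 -c "
from h import *
st(); to(633,-11,25.5,105.5)
q,e=vision.capture('side'); save('t6',cv2.resize(q[130:260,220:380],(800,600)))"
```

```text
time_s: 20.72
tcp_pos: [0.6314, -0.0098, 0.3038]
ee_rot: [[-0.85, -0.527, -0.005], [-0.527, 0.85, -0.0], [0.004, 0.002, -1.0]]
wrist_force: [0.3, -0.9, -3.5]
gripper_width: 0.248
gripper_force: 29.9
time_s: 21.22
tcp_pos: [0.6304, -0.0122, 0.2096]
ee_rot: [[-0.964, -0.266, -0.013], [-0.266, 0.964, -0.002], [0.013, 0.002, -1.0]]
wrist_force: [-1.6, 0.0, -4.2]
gripper_width: 0.25
gripper_force: 29.9
t 21.22 grasp [628.2 -12.4  45.6] closeyaw 105.4 tilt 0.78 F [-1.6  0.  -4.2] w 0.25 gf 29.9 j [ 14.  34. -11.  -0. -46. -88.]
to (633, -11, 25.5, 105.5) shift [-3.1  0.4 20.1] turn [ 0.1 -0.8 -0.1]
to (633, -11, 25.5, 105.5) shift [-3.1  0.4 20.1] turn [ -1.2  -0.2 179.9]
```

View pics/t6.png

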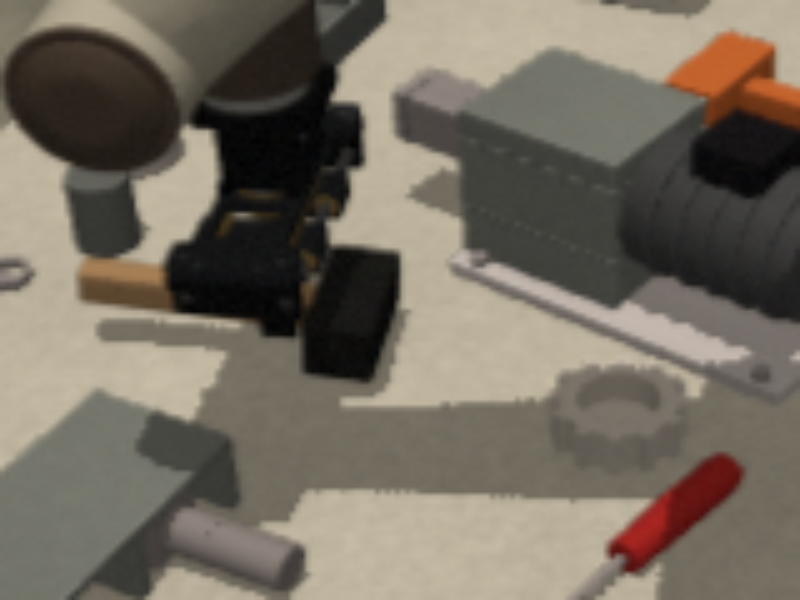

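The mallet (head at 350,310) hangs level about 20 mm above the bench, with nothing under it. I'll lower it, let go and back away.

```bash
python3 -m creep '[[-1,0,0,8,0,0,0],[-1,0,0,16,0,0,0],[-1,0,0,19,0,0,0],[-1,0,0,20,0,0,0],[-1,0,0,20,0,0,0]]'
python3 -c "
from h import *
st()"
python3 -m creep '[[0,0,0,0,0,0,0],[0,0,0,0,0,0,0],[0,0,0,0,0,0,0],[0,0,0,0,0,0,0],[0,0,0,-30,0,0,0],[0,0,0,-70,0,0,0],[0,0,0,-110,0,0,0],[0,0,0,-150,0,0,0]]'
python3 -m creep '[[0,80,0,-20,0,0,0],[0,160,0,-20,0,0,0],[0,200,0,-20,0,0,0],[0,200,0,-20,0,0,0],[0,200,0,-20,0,0,0],[0,200,0,-20,0,0,0],[0,200,0,-20,0,0,0],[0,200,0,-20,0,0,0]]'
python3 - <<'E'
from h import *
st()
n='top';p,d=vision.capture(n); C=cloud(n,d); Z=C[...,2]; g=p.astype(int).sum(-1)/3
b=(C[...,0]>.5)&(C[...,0]<.85)&(C[...,1]>-.1)&(C[...,1]<.1)
h=b&(p[...,0].astype(int)-p[...,2]>40)&(Z>.015); k=b&(g<60)&(C[...,0]<.7)
print("head",rect(n,k&(Z>.03),.044),np.median(Z[k&(Z>.03)])); print("handle",rect(n,h,.035))
v,u=np.nonzero(h); print("slope",np.polyfit(C[h][:,0],C[h][:,2],1))
m=(C[...,0]>.565)&(C[...,0]<.72)&(C[...,1]>-.27)&(C[...,1]<-.15)&(Z>.075)&(Z<.115); print("arbor",rect(n,m,.1))
for t in ["straight_arbor","thin_arbor"]: print(t,[(o["conf"],o["uv"]) for o in vision.find_in(n,t)[:2]])
save('t7',p)
E
```

```text
time_s: 21.68
tcp_pos: [0.6332, -0.0117, 0.1965]
ee_rot: [[-0.964, -0.267, 0.0], [-0.267, 0.964, -0.0], [-0.0, -0.0, -1.0]]
wrist_force: [0.2, 0.8, -3.7]
gripper_width: 0.251
gripper_force: 29.9
t 21.68 grasp [633.2 -11.7  32.5] closeyaw 105.5 tilt 0.0 F [ 0.2  0.8 -3.7] w 0.251 gf 29.9 j [ 14.  35. -12.   0. -44. -88.]
time_s: 22.35
tcp_pos: [0.6329, -0.0118, 0.3484]
ee_rot: [[-0.964, -0.268, 0.0], [-0.268, 0.964, -0.0], [0.0, -0.0, -1.0]]
wrist_force: [0.7, 0.4, -0.7]
gripper_width: 0.498
gripper_force: 0.0
time_s: 23.02
tcp_pos: [0.4409, -0.0651, 0.3673]
ee_rot: [[-0.964, -0.268, 0.003], [-0.268, 0.964, 0.0], [-0.003, -0.001, -1.0]]
wrist_force: [0.0, -0.3, 0.4]
gripper_width: 0.502
gripper_force: 0.0
t 23.02 grasp [441.3 -65.1 203.3] closeyaw 105.5 tilt 0.16 F [ 0.  -0.3  0.4] w 0.502 gf 0.0 j [ 13.   6. -27.   0. -57. -87.]
head (489, array([594.5, -21.5]), array([594.7, -21.1]), array([45.8, 89. ]), 14.67) 0.04339417054922046
handle (357, array([687.6,   4.4]), array([688.6,   4.6]), array([144.4,  20.6]), 15.54)
slope [-0.00233404  0.03625755]
arbor (397, array([ 600.6, -199.1]), array([ 600.3, -198.8]), array([42.2, 73. ]), 77.43)
straight_arbor [(0.58, [254.6, 162.8])]
thin_arbor [(0.44, [192.4, 155.9]), (0.17, [252.7, 162.9])]
```

View pics/t7.png

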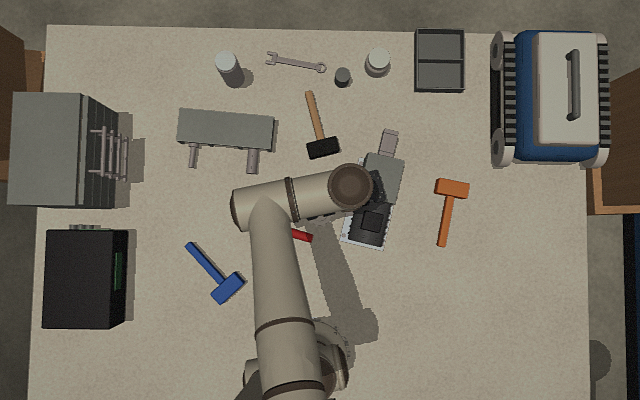

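The mallet lies flat at (320,130), the arbor is seated at (388,145), and the other two arbors are still in the rack at (192,156) and (254,162). The arm touches nothing, so I'm handing in.

```bash
python3 -c "
from station import r
print(r.finish_job())"
```

```text
the job is handed in; nothing more can be done
None
```

I handed the job in at about 23 s with no verdict returned: by camera and force readings the taper arbor is tight with the sleeve home, the mallet lies flat on the bench, and the other two arbors are still in the rack.

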